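Back the bench screw press off by one turn

TASK

A bush has been pressed into the printed block under the bench press. Back the press off: push the handwheel round by the upright black handle on its rim, anticlockwise as seen from above, through exactly one full turn, so that the handle comes back to where it started and the press foot has risen clear of the block. Push the handle from behind with the fingertips or the outside of the fingers, never taking it between them; do not run on well past the one turn or screw the press down, and leave the blocks, the dish and the deburring tool undisturbed.

Things in the scene. Friction and masses are not known exactly. Their poses are not given: they have to be found in the camera images.
- handwheel (a joint): angle of the press's handwheel, rad: grows when it is turned anticlockwise as seen from above, which raises the screw, wheel and press foot together by 5 mm a turn (stop at -0.25; somewhere from 0 to 2.4 at the start, upward travel to 14). The wheel is stiff: it takes about 3 to 4 N at the handle to move it, it does not coast and stays where it is left
- hub (a point): point on the wheel's vertical axis, on top of its flat hub, about 0.223 m above the bench at the start. The wheel is a level aluminium ring with three spokes: centre line of the ring 70 mm in radius, ring 17 mm thick, its top 1.5 mm below this point; a dark hub nut of 18 mm diameter stands 7 mm above this point. The x axis of this point points from the axis to the handle
- spin_grip: the upright black handle that stands on the rim at the end of one spoke, 70 mm from the wheel's axis: 18 to 23 mm in diameter, 57 mm tall, rounded top. Origin on the handle's own axis at its lower end, 2 mm above the hub point; z up. It revolves freely on its pin, so its own yaw means nothing. An aluminium boss of 24 mm diameter lies under it, 1 mm below its lower end
- foot (a point): middle of the underside of the press foot, a steel disc of 56 mm diameter that goes up and down with the wheel (5 mm a turn) and does not turn; at the start 0.6 to 2.6 mm above the printed block
- press: the press, bolted to the bench: grey base 170 x 240 mm, two steel columns, grey bridge 52 x 222 mm whose top is 168 mm above the bench, with the wheel above it. Origin at the centre of the base's underside, straight below the wheel's axis; z up; y along the bridge
- pressed_block_mid (a point): centre of the white printed block under the press foot, loose, 92 x 44 x 34 mm with its feet, 70 g
- next_block_mid (a point): centre of a like white printed block that waits on the bench beside the press, loose, 92 x 44 x 34 mm
- bush_dish_mid (a point): centre of a grey open dish of brass bushes on the bench beside the press, loose, 84 mm across, 30 mm tall
- deburrer_mid (a point): a deburring tool that lies on the bench beyond the press, loose, 147 mm long, 20 mm thick; the point is half-way up near its middle

How it is judged:
By the outcome, as a careful person would: the job done as asked, in the order asked, and still so for the second after the job is handed in, with the robot touching nothing.
It also fails if it takes over 58 s, if anything falls off the work surface, if the arm or the gripper's body presses on something with over 40 N, if the wrist force passes 120 N, or if a joint passes its speed limit or range.

ROBOT

A 6-joint arm with a two-finger parallel gripper is mounted at the origin on the work surface. World frame = base frame: x ahead of the robot, y to its left, z up, the work surface at z = 0. Lengths are in m, angles in rad, forces in N, time in s.
With the tool pointing down it reaches from about 0.4 to 0.825 m from the base axis. Payload 7 kg.
Tool frame: the origin (TCP) lies where the fingers leave the gripper's body, on its centre line; the fingertips stand 66 mm ahead of it and the grasp point (between the pads) lies 47 mm ahead of it; z points along the fingers, y is the line along which they close (so a half turn about z gives the same grasp; the last joint's range is limited). The gripper opens to 88 mm and grips with 3 to 60 N. Pads are 19 mm wide; open, the fingers measure 130 mm over their backs; the gripper's body (78 mm by 193 mm) begins 47 mm behind the grasp point.
Start: joints at [1.504, 0.359, 0.012, 0, -1.224, -0.288], TCP at [0.235, 0.633, 0.292] pointing down, gripper open.
Joint ranges: [-3.07, 3.07], [-1.43, 2.12], [-1.02, 1.25], [-3.03, 1.67], [-3.05, -0], [-3.03, 3.03]. Speed limits (rad/s): [2.39, 2.39, 3.01, 3.14, 3.14, 3.14].

INTERFACE

Orientations are given as [roll, pitch, yaw] about the fixed x, y, z axes, in that order (R = Rz(yaw) Ry(pitch) Rx(roll)).
In Python, from cell import r, imaging, models gives the robot as it stands.
- The arm moves only by the tool apply_moves, never from a script. Its argument "series" is a list of rows, each an object of numbers: "claw": the finger opening in mm, from 0 to 87.6; "tx", "ty", "tz": the shift along the tool's x, y, z in mm; "wx", "wy", "wz": the turn, a rotation vector about the tool's x, y, z in rad. A call has 1 to 5 rows; each row shifts and turns the commanded pose from where the row before left it, along the tool's axes as they then stand; what a row does not reach is not made up. A row lasts 1/8 s, in which the tool goes at most 62.5 mm and 10.7 degrees, less where a joint would pass 70% of its speed; a pose out of reach is approached as far as the arm can. A call is refused whole if a number of a shift passes 62.5 or a number of a turn 0.188, either way. A call with a gripper value outside its range is refused whole. The fingers move at their own pace and stop on an object; "grip_force" is the grip in N (left out, the last holds). Time passes only in rows, so rows that do not move let the fingers close. It gives the time, the measured TCP pose, the force, the opening and the grip force at its end, in the units of the state.
- r.state(): the state, without advancing time (a new reading comes with each control period).
- imaging.camera(name): name is "side" or "top" or "wrist"; returns (picture, depth): 400x640x3 uint8, blue, green, red; 400x640 float32, m along the optical axis (not along the pixel's ray), 0 where there is no reading.
- imaging.camera_model(name): a dict with "fov_y" (degrees; the focal length in pixels is half the picture's height over the tangent of half this angle, whatever the lens; pixels are square), "cx", "cy" (the principal point, pixels), "world_to_cam" (4x4, takes a point from world to camera coordinates); the wrist camera has in their place "hand_eye" (4x4, takes a point from camera to tool coordinates, whose origin is the TCP and whose axes are the flange's). Camera axes: x right, y up, looking along -z (the intrinsics and any distortion apply to the point x, -y, -z); pixel columns grow to the right and rows downward; lengths in m; the calibration is good to about 2 mm. A picture is of the moment at which its call begins: read the wrist's pose just before it. camera_model takes no time and is no camera call.
- r.close_job(): hands the job in; it is judged then, once.
Trained networks look in the newest picture that a camera, given by its name, has taken for a name from the list of things; names that differ only in an ending like _2 or _b are one class to them, and where a whole thing is asked for, a point or a joint stands for the part that bears it (a point fixed in the world has none). Each returns a list of dicts, best first, with "confidence" (0 to 1); they miss things now and then, are a little off and sometimes report something else, mostly with a low value. They report only what shows in the picture. A call takes as long as a camera call.
- models.boxes_of(camera, query): "pixel" ([column, row] in pixels, amid what is visible of it).
- models.cut_out(camera, query): "region" (400x640 bool, what is visible of it) and "pixel" ([column, row] in pixels, amid what is visible of it).
The state is a dict: "time_s": time; "qpos": joint angles; "qvel": joint speeds; "tau": joint torques, N m; "position": TCP position; "ee_rot": TCP orientation; "contact_force": force on the tool from outside, world axes, zero at the start; "wrist_torque": the same for the moment, N m; "opening": finger opening in m; "gripper_force": force on a finger pad.
Only numpy, scipy, OpenCV 4.12 (cv2) and the standard library are available. Lean on these libraries where they do the work, as an engineer would, in place of code of your own. Each camera call takes 0.05 s, during which the arm holds its last target. There are 200 camera calls.

## Working session

There is one attempt and no reset: what is moved stays moved. The work goes in short steps, Python scripts to look and compute and a tool call to move; the robot and the scene stay as the last step left them, time stands still between calls to the robot, and variables do not carry over. Pictures are saved under pics/ and viewed, at most 10 in all, crops included, and the job is handed in when it is done.

Besides the shell and the picture viewer there is one more tool, called after "Emit:" in YAML: its name, and indented under it one key for each argument. apply_moves: Moves the arm, as the interface text tells. Its arguments: {"type":"object","properties":{"series":{"type":"array","items":{"type":"object","properties":{"claw":{"type":"number"},"tx":{"type":"number"},"ty":{"type":"number"},"tz":{"type":"number"},"wx":{"type":"number"},"wy":{"type":"number"},"wz":{"type":"number"}}}},"grip_force":{"type":"number"}},"required":["series"]}

```bash
mkdir -p pics; cat > h.py <<'E'
import numpy as np, cv2
from cell import r, imaging, models
from scipy.spatial.transform import Rotation as R
def T_tool(s):
    T=np.eye(4);T[:3,:3]=R.from_euler('xyz',s['ee_rot']).as_matrix();T[:3,3]=s['position'];return T
def cloud(name,depth,s=None):
    m=imaging.camera_model(name);f=200/np.tan(np.radians(m['fov_y'])/2)
    v,u=np.mgrid[0:400,0:640]
    x=(u-m['cx'])/f*depth;y=-(v-m['cy'])/f*depth
    P=np.stack([x,y,-depth,np.ones_like(depth)],-1)
    M=np.linalg.inv(m['world_to_cam']) if 'world_to_cam' in m else T_tool(s)@m['hand_eye']
    W=(P@M.T)[...,:3];W[depth==0]=np.nan;return W
E
python3 - <<'E'
from h import *
s=r.state();print({k:np.round(v,3) for k,v in s.items()})
ims=[]
for n in('top','side'):
    im,d=imaging.camera(n);W=cloud(n,d);m=imaging.camera_model(n);print(n,{k:v for k,v in m.items() if k not in('world_to_cam',)})
    cv2.imwrite(f'pics/{n}0.png',im)
    for q in('spin_grip','hub','press','pressed_block_mid','next_block_mid','bush_dish_mid','deburrer_mid'):
        for o in models.cut_out(n,q)[:1]:
            P=W[o['region']];P=P[~np.isnan(P[:,0])]
            print(q,round(o['confidence'],2),np.round(o['pixel']),np.round(np.median(P,0),3) if len(P) else '',np.round(np.percentile(P,[3,97],axis=0),3).tolist() if len(P) else '')
E
```

```text
{'time_s': np.float64(0.0), 'qpos': array([ 1.504,  0.359,  0.011, -0.   , -1.224, -0.288]), 'qvel': array([ 0.001, -0.002, -0.001, -0.   , -0.001, -0.001]), 'tau': array([ 2.0000e-03, -5.8272e+01,  2.9304e+01,  6.9970e+00,  7.0000e-03,
       -0.0000e+00]), 'position': array([0.234, 0.633, 0.291]), 'ee_rot': array([ 3.14 , -0.   , -0.355]), 'contact_force': array([ 0.228, -0.548, -0.588]), 'wrist_torque': array([-0.007, -0.031,  0.017]), 'gripper_force': np.float64(0.0), 'opening': np.float64(0.088)}
top {'fov_y': 56.001158737937544, 'cx': 319.15257224033684, 'cy': 198.93559872972867}
spin_grip 0.68 [350. 240.] [0.526 0.024 0.278] [[0.516, 0.013, 0.219], [0.538, 0.032, 0.284]]
hub 0.78 [372. 213.] [ 0.571 -0.023  0.221] [[0.505, -0.103, 0.028], [0.648, 0.044, 0.276]]
press 0.87 [365. 223.] [ 0.566 -0.016  0.168] [[0.47, -0.114, 0.026], [0.656, 0.083, 0.226]]
pressed_block_mid 0.49 [352. 209.] [ 0.601 -0.007  0.047] [[0.536, -0.052, 0.044], [0.615, 0.007, 0.072]]
next_block_mid 0.79 [289. 268.] [0.47  0.144 0.033] [[0.431, 0.117, -0.0], [0.508, 0.173, 0.037]]
bush_dish_mid 0.59 [446. 176.] [ 0.674 -0.229  0.017] [[0.638, -0.262, 0.002], [0.71, -0.191, 0.032]]
deburrer_mid 0.7 [317. 177.] [0.684 0.066 0.018] [[0.648, 0.029, 0.0], [0.718, 0.109, 0.023]]
side {'fov_y': 50.13836650216501, 'cx': 312.15856557686084, 'cy': 186.06313067941485}
spin_grip 0.59 [287. 168.] [0.524 0.015 0.254] [[0.515, 0.01, -0.002], [0.752, 0.611, 0.281]]
hub 0.66 [311. 183.] [ 0.559 -0.022  0.219] [[0.502, -0.102, 0.207], [0.64, 0.038, 0.271]]
press 0.78 [318. 235.] [ 0.565 -0.052  0.092] [[0.47, -0.147, 0.005], [0.681, 0.058, 0.224]]
pressed_block_mid 0.78 [310. 248.] [ 0.552 -0.044  0.052] [[0.533, -0.056, 0.039], [0.597, -0.025, 0.071]]
next_block_mid 0.77 [251. 228.] [0.463 0.133 0.025] [[0.432, 0.114, 0.002], [0.502, 0.17, 0.035]]
bush_dish_mid 0.71 [391. 293.] [ 0.672 -0.223  0.017] [[0.633, -0.262, 0.003], [0.708, -0.187, 0.03]]
```

```bash
sleep 1; ls pics; python3 -c "
import cv2,numpy as np
a=cv2.imread('pics/top0.png');b=cv2.imread('pics/side0.png')
cv2.imwrite('pics/both.png',cv2.resize(np.vstack([a,b]),(480,600)))"
```

```text
side0.png
top0.png
```

View pics/top0.png

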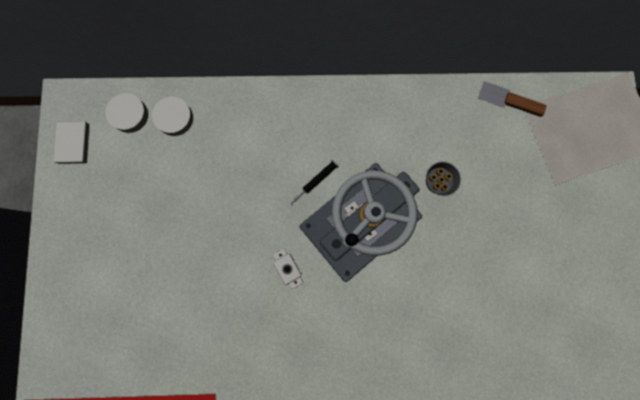

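View pics/side0.png

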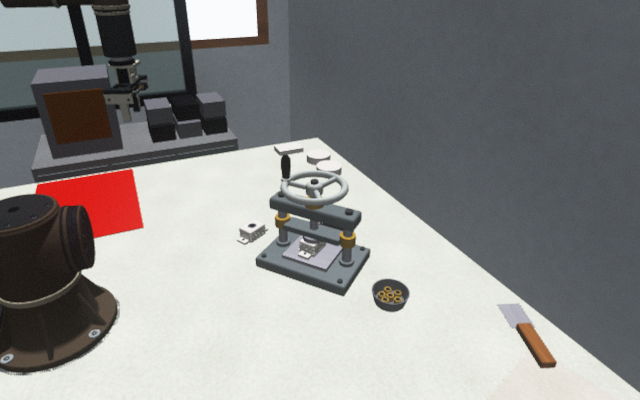

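The top view shows the wheel hub at about (375,212) and the black handle at (350,240), with the near block at (288,268), the dish at (443,178) and the tool at (318,177). The side view agrees, with the handle at (286,167). Next I'll fit the ring.

```bash
cat >> h.py <<'E'
from scipy.optimize import least_squares
def wheel(names=('top','side'),zr=(.207,.227)):
    for n in names:
        s=r.state();im,d=imaging.camera(n);W=cloud(n,d,s)
        P=W.reshape(-1,3);P=P[~np.isnan(P[:,0])]
        g=np.linalg.norm(P[:,:2]-[.574,-.028],axis=1)
        Q=P[(P[:,2]>zr[0])&(P[:,2]<zr[1])&(g>.05)&(g<.09)]
        f=least_squares(lambda c:np.linalg.norm(Q[:,:2]-c,axis=1)-.07,[.574,-.028],loss='soft_l1',f_scale=.003).x
        H=P[(P[:,2]>zr[1]+.008)&(P[:,2]<.295)&(g>.045)&(g<.095)]
        hb=W[(np.linalg.norm(W[...,:2]-f,axis=-1)<.016)]
        c=(H[:,:2].min(0)+H[:,:2].max(0))/2 if len(H) else f
        print(n,'hub',f.round(4),'rimz',Q[:,2].max().round(4),len(Q),'H',len(H),'mean',H.mean(0).round(4),'mid',c.round(4),'topz',H[:,2].max().round(4),'r',np.linalg.norm(c-f).round(4),'ang',np.degrees(np.arctan2(*(c-f)[::-1])).round(1),np.degrees(np.arctan2(*(H.mean(0)[:2]-f)[::-1])).round(1))
E
python3 -c "
from h import *
wheel()"
```

```text
top hub [ 0.5751 -0.0255] rimz 0.2269 2231 H 148 mean [0.5255 0.0236 0.277 ] mid [0.5258 0.0227] topz 0.286 r 0.069 ang 135.6 135.3
side hub [ 0.5725 -0.0328] rimz 0.2258 1095 H 183 mean [0.5225 0.0157 0.2607] mid [0.524  0.0177] topz 0.2832 r 0.07 ang 133.9 135.9
```

Emit:
apply_moves:
  series:
    - {"tz":-40,"claw":0}
    - {"tz":-40,"tx":20,"ty":16}
    - {"tx":42,"ty":36}
    - {"tx":42,"ty":36}
    - {"tx":42,"ty":36}
  grip_force: 30

```text
invalid input at $.series[0]: expected keys claw, tx, ty, tz, wx, wy, wz
```

Emit:
apply_moves:
  series:
    - {"tx":42,"ty":36}
    - {"tx":42,"ty":36}
    - {"tx":42,"ty":36}
    - {"tx":42,"ty":36}
    - {"tx":42,"ty":36}

```text
invalid input at $.series[0]: expected keys claw, tx, ty, tz, wx, wy, wz
```

Emit:
apply_moves:
  series:
    - {"tx":42,"ty":36}
    - {"tx":42,"ty":36}
    - {"tx":42,"ty":36}
    - {"tx":20,"ty":20}
    - {"wz":0.18}

```text
invalid input at $.series[0]: expected keys claw, tx, ty, tz, wx, wy, wz
```

Emit:
apply_moves:
  series:
    - {"wz":0.18}
    - {"wz":0.18}
    - {"wz":0.18}
    - {"wz":0.18}
    - {"wz":0.18}

```text
invalid input at $.series[0]: expected keys claw, tx, ty, tz, wx, wy, wz
```

Emit:
apply_moves:
  series:
    - {"wz":0.18}
    - {"wz":0.18}
    - {"wz":0.18}
    - {"wz":0.18}
    - {"wz":0.18}

```text
invalid input at $.series[0]: expected keys claw, tx, ty, tz, wx, wy, wz
```

```bash
cat >> h.py <<'E'
def rel(hub=(.5745,-.0265)):
    s=r.state();p=s['position'];y=s['ee_rot'][2];v=p[:2]-hub
    print('t',round(s['time_s'],2),'pos',p.round(4),'rpy',np.degrees(s['ee_rot']).round(1),'q1,q6',np.degrees(s['qpos'][[0,5]]).round(1),'open',round(s['opening'],4),'F',s['contact_force'].round(1))
    print('hub in tool xy mm',((-v)@np.array([[np.cos(y),np.sin(y)],[np.sin(y),-np.cos(y)]]).T*1000).round(1),'r',np.linalg.norm(v).round(4),'ang',np.degrees(np.arctan2(v[1],v[0])).round(1))
E
python3 -c "
from h import *
rel()
s=r.state();im,d=imaging.camera('wrist');cv2.imwrite('pics/w1.png',im)
wheel(('wrist','top'))"
```

```text
t 0.9 pos [0.2345 0.6329 0.2922] rpy [-180.     0.   -20.3] q1,q6 [ 86.2 -16.5] open 0.0876 F [ 0.1  0.2 -0.3]
hub in tool xy mm [547.9 500.2] r 0.7419 ang 117.3Traceback (most recent call last):
  File "<string>", line 5, in <module>
    wheel(('wrist','top'))
    ~~~~~^^^^^^^^^^^^^^^^^
  File "h.py", line 24, in wheel
    print(n,'hub',f.round(4),'rimz',Q[:,2].max().round(4),len(Q),'H',len(H),'mean',H.mean(0).round(4),'mid',c.round(4),'topz',H[:,2].max().round(4),'r',np.linalg.norm(c-f).round(4),'ang',np.degrees(np.arctan2(*(c-f)[::-1])).round(1),np.degrees(np.arctan2(*(H.mean(0)[:2]-f)[::-1])).round(1))
                                    ~~~~~~~~~~^^
    return umr_maximum(a, axis, None, out, keepdims, initial, where)
ValueError: zero-size array to reduction operation maximum which has no identity
```

View pics/w1.png

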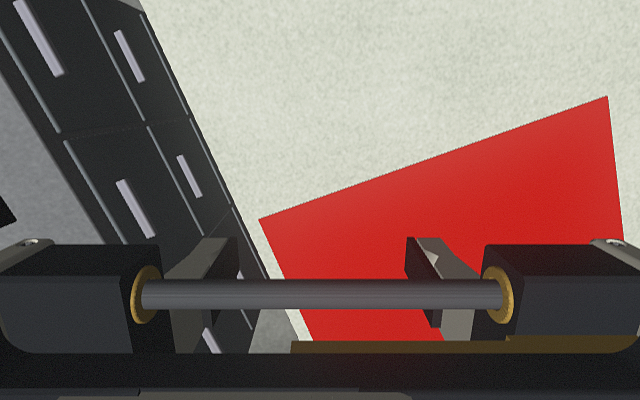

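The move calls were refused because every row must carry all seven keys, so the arm hasn't moved. The wrist picture shows only the bench, the red mat and the open fingers at about (200,290) and (440,290).

Emit:
apply_moves:
  series:
    - {"claw":0,"tx":0,"ty":0,"tz":-40,"wx":0,"wy":0,"wz":0}
    - {"claw":0,"tx":20,"ty":16,"tz":-40,"wx":0,"wy":0,"wz":0}
    - {"claw":0,"tx":42,"ty":36,"tz":0,"wx":0,"wy":0,"wz":0}
    - {"claw":0,"tx":42,"ty":36,"tz":0,"wx":0,"wy":0,"wz":0}
    - {"claw":0,"tx":42,"ty":36,"tz":0,"wx":0,"wy":0,"wz":0}
  grip_force: 30

```text
time_s: 1.62
position: [0.3289, 0.4644, 0.3724]
ee_rot: [-3.141, -0.0, -0.354]
contact_force: [1.3, 0.3, 0.0]
opening: 0.043
gripper_force: 0.0
```

Emit:
apply_moves:
  series:
    - {"claw":0,"tx":42,"ty":36,"tz":0,"wx":0,"wy":0,"wz":0}
    - {"claw":0,"tx":42,"ty":36,"tz":0,"wx":0,"wy":0,"wz":0}
    - {"claw":0,"tx":42,"ty":36,"tz":0,"wx":0,"wy":0,"wz":0}
    - {"claw":0,"tx":42,"ty":36,"tz":0,"wx":0,"wy":0,"wz":0}
    - {"claw":0,"tx":42,"ty":36,"tz":0,"wx":0,"wy":0,"wz":0}

```text
time_s: 2.25
position: [0.4633, 0.2225, 0.3726]
ee_rot: [-3.141, -0.0, -0.354]
contact_force: [0.3, 0.4, -0.5]
opening: 0.0007
gripper_force: 0.0
```

Emit:
apply_moves:
  series:
    - {"claw":0,"tx":42,"ty":36,"tz":0,"wx":0,"wy":0,"wz":0}
    - {"claw":0,"tx":42,"ty":36,"tz":0,"wx":0,"wy":0,"wz":0}
    - {"claw":0,"tx":42,"ty":36,"tz":0,"wx":0,"wy":0,"wz":0}
    - {"claw":0,"tx":20,"ty":20,"tz":0,"wx":0,"wy":0,"wz":0}
    - {"claw":0,"tx":0,"ty":0,"tz":0,"wx":0,"wy":0,"wz":0.18}

```text
time_s: 2.88
position: [0.5558, 0.0514, 0.3719]
ee_rot: [3.141, 0.0, -0.541]
contact_force: [0.2, 0.4, 0.1]
opening: 0.0006
gripper_force: 0.0
```

Emit:
apply_moves:
  series:
    - {"claw":0,"tx":0,"ty":0,"tz":0,"wx":0,"wy":0,"wz":0.18}
    - {"claw":0,"tx":0,"ty":0,"tz":0,"wx":0,"wy":0,"wz":0.18}
    - {"claw":0,"tx":0,"ty":0,"tz":0,"wx":0,"wy":0,"wz":0.18}
    - {"claw":0,"tx":0,"ty":0,"tz":0,"wx":0,"wy":0,"wz":0.18}
    - {"claw":0,"tx":0,"ty":0,"tz":0,"wx":0,"wy":0,"wz":0.18}

```text
time_s: 3.5
position: [0.5551, 0.0534, 0.3723]
ee_rot: [-3.141, 0.0, -1.441]
contact_force: [0.0, 0.4, -0.1]
opening: 0.0004
gripper_force: 0.0
```

Emit:
apply_moves:
  series:
    - {"claw":0,"tx":0,"ty":0,"tz":0,"wx":0,"wy":0,"wz":0.18}
    - {"claw":0,"tx":0,"ty":0,"tz":0,"wx":0,"wy":0,"wz":0.18}
    - {"claw":0,"tx":0,"ty":0,"tz":0,"wx":0,"wy":0,"wz":0.18}
    - {"claw":0,"tx":0,"ty":0,"tz":0,"wx":0,"wy":0,"wz":0.18}
    - {"claw":0,"tx":0,"ty":0,"tz":0,"wx":0,"wy":0,"wz":0.18}

```text
time_s: 4.12
position: [0.5551, 0.0534, 0.3723]
ee_rot: [-3.142, 0.0, -2.341]
contact_force: [-0.5, -0.3, 0.9]
opening: 0.0006
gripper_force: 0.0
```

```bash
python3 -c "
from h import *
rel()
s=r.state();im,d=imaging.camera('wrist');cv2.imwrite('pics/w2.png',im)
wheel(('wrist',))"
```

```text
t 4.12 pos [0.5551 0.0534 0.3723] rpy [-180.     0.  -134.1] q1,q6 [ 25.6 -69.7] open 0.0006 F [-0.5 -0.3  0.9]
hub in tool xy mm [ 43.9 -69.5] r 0.0822 ang 103.6
wrist hub [ 0.5732 -0.0249] rimz 0.2268 13872 H 1169 mean [0.5235 0.021  0.277 ] mid [0.5248 0.0222] topz 0.2847 r 0.0676 ang 135.8 137.3
```

View pics/w2.png

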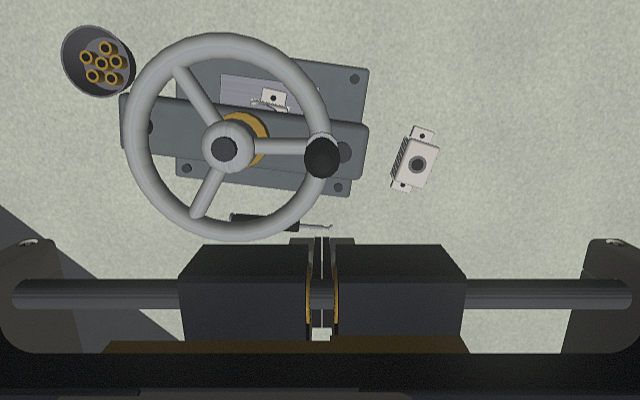

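The wrist view shows the hub at (225,147) and the handle at (322,157), which lines up with the closed fingertips (column about 321). I'll lower the fingers behind it and start pushing.

Emit:
apply_moves:
  series:
    - {"claw":0,"tx":0,"ty":0,"tz":32,"wx":0,"wy":0,"wz":0}
    - {"claw":0,"tx":0,"ty":0,"tz":31,"wx":0,"wy":0,"wz":0}
    - {"claw":0,"tx":12,"ty":0,"tz":0,"wx":0,"wy":0,"wz":0}
    - {"claw":0,"tx":9,"ty":0,"tz":0,"wx":0,"wy":0,"wz":0}
    - {"claw":0,"tx":0,"ty":0,"tz":0,"wx":0,"wy":0,"wz":0}

```text
time_s: 4.85
position: [0.5407, 0.0379, 0.311]
ee_rot: [-3.14, 0.003, -2.334]
contact_force: [0.8, 0.4, 0.6]
opening: 0.0007
gripper_force: 0.0
```

Emit:
apply_moves:
  series:
    - {"claw":0,"tx":8.5,"ty":2,"tz":0,"wx":0,"wy":0,"wz":-0.12}
    - {"claw":0,"tx":8.5,"ty":2,"tz":0,"wx":0,"wy":0,"wz":-0.12}
    - {"claw":0,"tx":8.5,"ty":2,"tz":0,"wx":0,"wy":0,"wz":-0.12}
    - {"claw":0,"tx":8.5,"ty":2,"tz":0,"wx":0,"wy":0,"wz":-0.12}
    - {"claw":0,"tx":8.5,"ty":2,"tz":0,"wx":0,"wy":0,"wz":-0.12}

```text
time_s: 5.48
position: [0.5119, 0.0075, 0.311]
ee_rot: [-3.138, 0.002, -1.73]
contact_force: [-0.7, 3.3, 1.7]
opening: 0.0007
gripper_force: 1.8
```

```bash
python3 -c "
from h import *
rel()
s=r.state();im,d=imaging.camera('wrist');cv2.imwrite('pics/w3.png',im)
wheel(('wrist','top'))"
```

```text
t 5.47 pos [0.5119 0.0075 0.311 ] rpy [-1.798e+02  1.000e-01 -9.910e+01] q1,q6 [ 22.8 -31.9] open 0.0007 F [-0.7  3.3  1.7]
hub in tool xy mm [ 23.7 -67.2] r 0.0712 ang 151.5
wrist hub [ 0.5719 -0.0252] rimz 0.227 17358 H 3455 mean [ 0.5075 -0.014   0.2748] mid [ 0.5099 -0.0044] topz 0.2949 r 0.0654 ang 161.4 170.1h.py:24: RuntimeWarning: Mean of empty slice.
  print(n,'hub',f.round(4),'rimz',Q[:,2].max().round(4),len(Q),'H',len(H),'mean',H.mean(0).round(4),'mid',c.round(4),'topz',H[:,2].max().round(4),'r',np.linalg.norm(c-f).round(4),'ang',np.degrees(np.arctan2(*(c-f)[::-1])).round(1),np.degrees(np.arctan2(*(H.mean(0)[:2]-f)[::-1])).round(1))
  ret = um.true_divide(
Traceback (most recent call last):
  File "h.py", line 24, in wheel
    print(n,'hub',f.round(4),'rimz',Q[:,2].max().round(4),len(Q),'H',len(H),'mean',H.mean(0).round(4),'mid',c.round(4),'topz',H[:,2].max().round(4),'r',np.linalg.norm(c-f).round(4),'ang',np.degrees(np.arctan2(*(c-f)[::-1])).round(1),np.degrees(np.arctan2(*(H.mean(0)[:2]-f)[::-1])).round(1))
                                                                                                                              ~~~~~~~~~~^^
ValueError: zero-size array to reduction operation maximum which has no identity
```

View pics/w3.png

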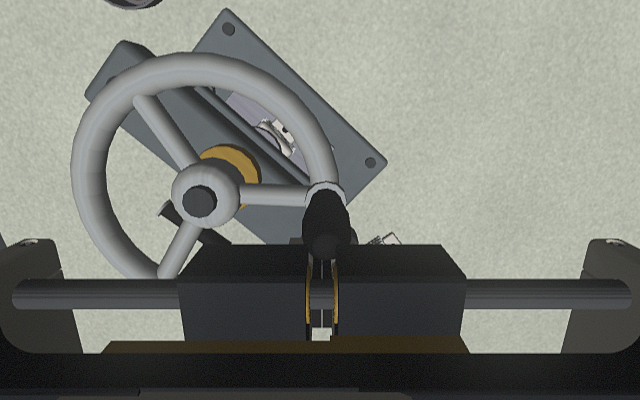

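The handle (325,225) sits centred against the closed fingertips and the wheel is turning. I'll keep going.

Emit:
apply_moves:
  series:
    - {"claw":0,"tx":8.4,"ty":2.1,"tz":0,"wx":0,"wy":0,"wz":-0.12}
    - {"claw":0,"tx":8.4,"ty":2.1,"tz":0,"wx":0,"wy":0,"wz":-0.12}
    - {"claw":0,"tx":8.4,"ty":2.1,"tz":0,"wx":0,"wy":0,"wz":-0.12}
    - {"claw":0,"tx":8.4,"ty":2.1,"tz":0,"wx":0,"wy":0,"wz":-0.12}
    - {"claw":0,"tx":8.4,"ty":2.1,"tz":0,"wx":0,"wy":0,"wz":-0.12}

```text
time_s: 6.25
position: [0.504, -0.0349, 0.3097]
ee_rot: [-3.141, 0.0, -1.134]
contact_force: [-2.4, 3.2, 3.1]
opening: 0.0003
gripper_force: 1.9
```

Emit:
apply_moves:
  series:
    - {"claw":0,"tx":8.4,"ty":2.1,"tz":0,"wx":0,"wy":0,"wz":-0.12}
    - {"claw":0,"tx":8.4,"ty":2.1,"tz":0,"wx":0,"wy":0,"wz":-0.12}
    - {"claw":0,"tx":8.4,"ty":2.1,"tz":0,"wx":0,"wy":0,"wz":-0.12}
    - {"claw":0,"tx":8.4,"ty":2.1,"tz":0,"wx":0,"wy":0,"wz":-0.12}
    - {"claw":0,"tx":8.4,"ty":2.1,"tz":0,"wx":0,"wy":0,"wz":-0.12}

```text
time_s: 6.88
position: [0.5214, -0.0742, 0.3095]
ee_rot: [3.141, 0.001, -0.534]
contact_force: [-3.4, 1.0, 2.2]
opening: 0.0008
gripper_force: 1.9
```

```bash
python3 -c "
from h import *
rel()"
```

```text
t 6.88 pos [ 0.5214 -0.0742  0.3095] rpy [ 1.799e+02  1.000e-01 -3.060e+01] q1,q6 [13.3 46.2] open 0.0008 F [-3.4  1.   2.2]
hub in tool xy mm [ 21.5 -68. ] r 0.0714 ang -138.1
```

Emit:
apply_moves:
  series:
    - {"claw":0,"tx":8.4,"ty":2.1,"tz":0,"wx":0,"wy":0,"wz":-0.12}
    - {"claw":0,"tx":8.4,"ty":2.1,"tz":0,"wx":0,"wy":0,"wz":-0.12}
    - {"claw":0,"tx":8.4,"ty":2.1,"tz":0,"wx":0,"wy":0,"wz":-0.12}
    - {"claw":0,"tx":8.4,"ty":2.1,"tz":0,"wx":0,"wy":0,"wz":-0.12}
    - {"claw":0,"tx":8.4,"ty":2.1,"tz":0,"wx":0,"wy":0,"wz":-0.12}

```text
time_s: 7.5
position: [0.5581, -0.0964, 0.3095]
ee_rot: [3.141, 0.002, 0.066]
contact_force: [-3.3, -0.9, 1.9]
opening: 0.0005
gripper_force: 1.9
```

Emit:
apply_moves:
  series:
    - {"claw":0,"tx":8.4,"ty":2.1,"tz":0,"wx":0,"wy":0,"wz":-0.12}
    - {"claw":0,"tx":8.4,"ty":2.1,"tz":0,"wx":0,"wy":0,"wz":-0.12}
    - {"claw":0,"tx":8.4,"ty":2.1,"tz":0,"wx":0,"wy":0,"wz":-0.12}
    - {"claw":0,"tx":8.4,"ty":2.1,"tz":0,"wx":0,"wy":0,"wz":-0.12}
    - {"claw":0,"tx":8.4,"ty":2.1,"tz":0,"wx":0,"wy":0,"wz":-0.12}

```text
time_s: 8.12
position: [0.6011, -0.0941, 0.3098]
ee_rot: [3.141, 0.002, 0.666]
contact_force: [-1.5, -2.4, 3.6]
opening: 0.0004
gripper_force: 1.9
```

```bash
python3 -c "
from h import *
rel()
s=r.state();im,d=imaging.camera('wrist');cv2.imwrite('pics/w4.png',im)"
```

```text
t 8.12 pos [ 0.6011 -0.0941  0.3098] rpy [1.799e+02 1.000e-01 3.820e+01] q1,q6 [  9.5 118.6] open 0.0004 F [-1.5 -2.4  3.6]
hub in tool xy mm [ 20.8 -69.6] r 0.0726 ang -68.5
```

View pics/w4.png

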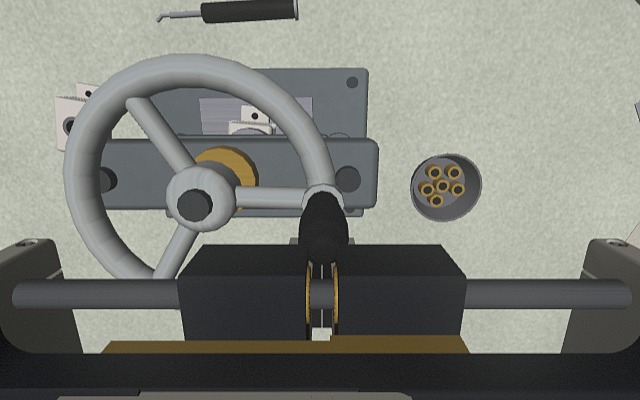

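The handle (323,225) is still centred on the fingertips after about 172°, and the dish and tool are untouched. I'll push five more rows, then back off, lift and flip the wrist half a turn to keep joint 6 in range.

Emit:
apply_moves:
  series:
    - {"claw":0,"tx":8.4,"ty":2.1,"tz":0,"wx":0,"wy":0,"wz":-0.12}
    - {"claw":0,"tx":8.4,"ty":2.1,"tz":0,"wx":0,"wy":0,"wz":-0.12}
    - {"claw":0,"tx":8.4,"ty":2.1,"tz":0,"wx":0,"wy":0,"wz":-0.12}
    - {"claw":0,"tx":8.4,"ty":2.1,"tz":0,"wx":0,"wy":0,"wz":-0.12}
    - {"claw":0,"tx":8.4,"ty":2.1,"tz":0,"wx":0,"wy":0,"wz":-0.12}

```text
time_s: 8.8
position: [0.6352, -0.0678, 0.3099]
ee_rot: [3.14, 0.001, 1.264]
contact_force: [-0.5, -3.4, 2.9]
opening: 0.0003
gripper_force: 1.9
```

Emit:
apply_moves:
  series:
    - {"claw":0,"tx":-12,"ty":0,"tz":0,"wx":0,"wy":0,"wz":0}
    - {"claw":0,"tx":-13,"ty":0,"tz":-20,"wx":0,"wy":0,"wz":0}
    - {"claw":0,"tx":0,"ty":0,"tz":-40,"wx":0,"wy":0,"wz":0}
    - {"claw":0,"tx":0,"ty":0,"tz":0,"wx":0,"wy":0,"wz":0}
    - {"claw":0,"tx":0,"ty":0,"tz":0,"wx":0,"wy":0,"wz":0.18}

```text
time_s: 9.43
position: [0.6267, -0.0913, 0.3692]
ee_rot: [-3.142, -0.001, 1.077]
contact_force: [-0.3, 0.9, -0.6]
opening: 0.0003
gripper_force: 0.0
```

Emit:
apply_moves:
  series:
    - {"claw":0,"tx":0,"ty":0,"tz":0,"wx":0,"wy":0,"wz":0.18}
    - {"claw":0,"tx":0,"ty":0,"tz":0,"wx":0,"wy":0,"wz":0.18}
    - {"claw":0,"tx":0,"ty":0,"tz":0,"wx":0,"wy":0,"wz":0.18}
    - {"claw":0,"tx":0,"ty":0,"tz":0,"wx":0,"wy":0,"wz":0.18}
    - {"claw":0,"tx":0,"ty":0,"tz":0,"wx":0,"wy":0,"wz":0.18}

```text
time_s: 10.05
position: [0.6266, -0.0913, 0.3684]
ee_rot: [-3.141, 0.001, 0.175]
contact_force: [-0.8, 0.0, -0.3]
opening: 0.0003
gripper_force: 0.0
```

Emit:
apply_moves:
  series:
    - {"claw":0,"tx":0,"ty":0,"tz":0,"wx":0,"wy":0,"wz":0.18}
    - {"claw":0,"tx":0,"ty":0,"tz":0,"wx":0,"wy":0,"wz":0.18}
    - {"claw":0,"tx":0,"ty":0,"tz":0,"wx":0,"wy":0,"wz":0.18}
    - {"claw":0,"tx":0,"ty":0,"tz":0,"wx":0,"wy":0,"wz":0.18}
    - {"claw":0,"tx":0,"ty":0,"tz":0,"wx":0,"wy":0,"wz":0.18}

```text
time_s: 10.68
position: [0.6266, -0.0913, 0.3684]
ee_rot: [3.141, 0.001, -0.725]
contact_force: [0.3, -0.4, 0.4]
opening: 0.0006
gripper_force: 0.0
```

Emit:
apply_moves:
  series:
    - {"claw":0,"tx":0,"ty":0,"tz":0,"wx":0,"wy":0,"wz":0.18}
    - {"claw":0,"tx":0,"ty":0,"tz":0,"wx":0,"wy":0,"wz":0.18}
    - {"claw":0,"tx":0,"ty":0,"tz":0,"wx":0,"wy":0,"wz":0.18}
    - {"claw":0,"tx":0,"ty":0,"tz":0,"wx":0,"wy":0,"wz":0.18}
    - {"claw":0,"tx":0,"ty":0,"tz":0,"wx":0,"wy":0,"wz":0.18}

```text
time_s: 11.3
position: [0.6266, -0.0913, 0.3684]
ee_rot: [3.14, 0.0, -1.625]
contact_force: [-0.5, -0.7, 0.4]
opening: 0.0003
gripper_force: 0.0
```

Emit:
apply_moves:
  series:
    - {"claw":0,"tx":0,"ty":0,"tz":0,"wx":0,"wy":0,"wz":0.18}
    - {"claw":0,"tx":0,"ty":0,"tz":0,"wx":0,"wy":0,"wz":0.08}
    - {"claw":0,"tx":0,"ty":0,"tz":0,"wx":0,"wy":0,"wz":0}

```text
time_s: 11.68
position: [0.6267, -0.0912, 0.3685]
ee_rot: [3.141, -0.0, -1.877]
contact_force: [0.1, -0.4, -0.5]
opening: 0.0005
gripper_force: 0.0
```

```bash
python3 -c "
from h import *
rel()"
```

```text
t 11.68 pos [ 0.6267 -0.0912  0.3685] rpy [ 180.    -0.  -107.6] q1,q6 [  9.3 -26.9] open 0.0005 F [ 0.1 -0.4 -0.5]
hub in tool xy mm [-45.9  69.4] r 0.0832 ang -51.1
```

Emit:
apply_moves:
  series:
    - {"claw":0,"tx":0,"ty":0,"tz":30,"wx":0,"wy":0,"wz":0}
    - {"claw":0,"tx":0,"ty":0,"tz":26,"wx":0,"wy":0,"wz":0}
    - {"claw":0,"tx":-13,"ty":0,"tz":0,"wx":0,"wy":0,"wz":0}
    - {"claw":0,"tx":-11,"ty":0,"tz":0,"wx":0,"wy":0,"wz":0}
    - {"claw":0,"tx":0,"ty":0,"tz":0,"wx":0,"wy":0,"wz":0}

```text
time_s: 12.3
position: [0.6351, -0.067, 0.3143]
ee_rot: [-3.14, 0.001, -1.873]
contact_force: [-0.7, -0.3, 0.6]
opening: 0.0002
gripper_force: 0.0
```

Emit:
apply_moves:
  series:
    - {"claw":0,"tx":-8.4,"ty":-2.1,"tz":0,"wx":0,"wy":0,"wz":-0.12}
    - {"claw":0,"tx":-8.4,"ty":-2.1,"tz":0,"wx":0,"wy":0,"wz":-0.12}
    - {"claw":0,"tx":-8.4,"ty":-2.1,"tz":0,"wx":0,"wy":0,"wz":-0.12}
    - {"claw":0,"tx":-8.4,"ty":-2.1,"tz":0,"wx":0,"wy":0,"wz":-0.12}
    - {"claw":0,"tx":-8.4,"ty":-2.1,"tz":0,"wx":0,"wy":0,"wz":-0.12}

```text
time_s: 12.92
position: [0.6483, -0.0277, 0.3147]
ee_rot: [-3.139, -0.002, -1.271]
contact_force: [2.7, -3.3, -0.1]
opening: 0.0005
gripper_force: 1.9
```

Emit:
apply_moves:
  series:
    - {"claw":0,"tx":-8.4,"ty":-2.1,"tz":0,"wx":0,"wy":0,"wz":-0.12}
    - {"claw":0,"tx":-8.4,"ty":-2.1,"tz":0,"wx":0,"wy":0,"wz":-0.12}
    - {"claw":0,"tx":-8.4,"ty":-2.1,"tz":0,"wx":0,"wy":0,"wz":-0.12}
    - {"claw":0,"tx":-8.4,"ty":-2.1,"tz":0,"wx":0,"wy":0,"wz":-0.12}
    - {"claw":0,"tx":-8.4,"ty":-2.1,"tz":0,"wx":0,"wy":0,"wz":-0.12}

```text
time_s: 13.55
position: [0.6365, 0.0137, 0.3152]
ee_rot: [-3.138, -0.004, -0.67]
contact_force: [3.7, -1.2, 1.1]
opening: 0.0004
gripper_force: 1.9
```

```bash
python3 -c "
from h import *
rel()"
```

```text
t 13.55 pos [0.6365 0.0137 0.3152] rpy [-179.8   -0.2  -38.4] q1,q6 [18.8 32.8] open 0.0004 F [ 3.7 -1.2  1.1]
hub in tool xy mm [-23.6  70. ] r 0.0739 ang 33.0
```

Emit:
apply_moves:
  series:
    - {"claw":0,"tx":-8.4,"ty":-2.1,"tz":0,"wx":0,"wy":0,"wz":-0.12}
    - {"claw":0,"tx":-8.4,"ty":-2.1,"tz":0,"wx":0,"wy":0,"wz":-0.12}
    - {"claw":0,"tx":-8.4,"ty":-2.1,"tz":0,"wx":0,"wy":0,"wz":-0.12}
    - {"claw":0,"tx":-8.4,"ty":-2.1,"tz":0,"wx":0,"wy":0,"wz":-0.12}
    - {"claw":0,"tx":-8.4,"ty":-2.1,"tz":0,"wx":0,"wy":0,"wz":-0.12}

```text
time_s: 14.18
position: [0.6035, 0.0411, 0.3155]
ee_rot: [-3.14, -0.006, -0.07]
contact_force: [3.7, 0.3, 3.3]
opening: 0.0009
gripper_force: 1.9
```

Emit:
apply_moves:
  series:
    - {"claw":0,"tx":-8.4,"ty":-2.1,"tz":0,"wx":0,"wy":0,"wz":-0.12}
    - {"claw":0,"tx":-8.4,"ty":-2.1,"tz":0,"wx":0,"wy":0,"wz":-0.12}
    - {"claw":0,"tx":-8.4,"ty":-2.1,"tz":0,"wx":0,"wy":0,"wz":-0.12}
    - {"claw":0,"tx":-8.4,"ty":-2.1,"tz":0,"wx":0,"wy":0,"wz":-0.12}
    - {"claw":0,"tx":0,"ty":0,"tz":0,"wx":0,"wy":0,"wz":0}

```text
time_s: 14.8
position: [0.5685, 0.0456, 0.315]
ee_rot: [3.141, -0.004, 0.405]
contact_force: [1.5, 1.5, 2.7]
opening: 0.0007
gripper_force: 1.0
```

```bash
python3 -c "
from h import *
rel()
for n in ('side','top','wrist'):
    im,d=imaging.camera(n)
    cv2.imwrite('pics/%s5.png'%n,im)
    for o in models.cut_out(n,'spin_grip')[:2]:
        P=cloud(n,d,r.state())[o['region']];P=P[P[:,2]>.24]
        print(n,o['confidence'],o['pixel'],np.median(P,0).round(4),np.percentile(P,[3,97],axis=0).round(3).tolist())
a=cv2.imread('pics/side0.png')[130:300,220:400];b=cv2.imread('pics/side5.png')[130:300,220:400]
cv2.imwrite('pics/cmp.png',cv2.resize(np.hstack([a,b]),None,fx=2.2,fy=2.2))
"
```

```text
t 14.8 pos [0.5685 0.0456 0.315 ] rpy [180.   -0.2  23.2] q1,q6 [24.2 89. ] open 0.0007 F [1.5 1.5 2.7]
hub in tool xy mm [-22.9  68.7] r 0.0724 ang 94.8
side 0.66 [291.8, 160.8] [0.5454 0.0307 0.2664] [[0.537, 0.026, 0.242], [0.559, 0.041, 0.286]]
wrist 0.85 [321.5, 332.4] [0.5524 0.0397 0.2872] [[0.549, 0.035, 0.246], [0.562, 0.044, 0.295]]
```

View pics/cmp.png

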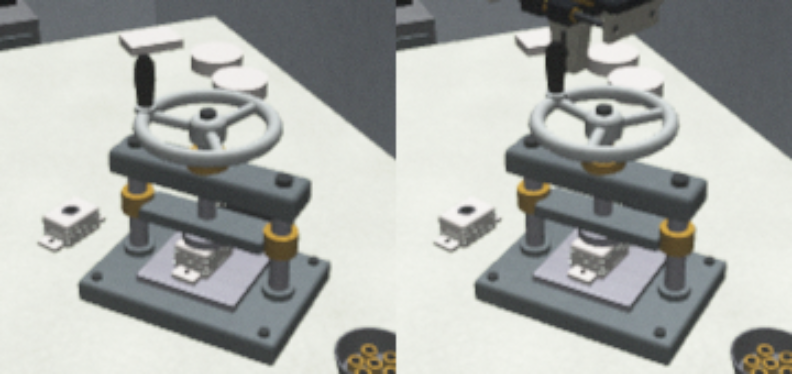

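Comparing before and after, the wheel and foot have risen, the blocks and dish are unmoved, and the handle is about 22° short of its start at crop pixel (145,80).

Emit:
apply_moves:
  series:
    - {"claw":0,"tx":-8.4,"ty":-2.1,"tz":0,"wx":0,"wy":0,"wz":-0.12}
    - {"claw":0,"tx":-8.4,"ty":-2.1,"tz":0,"wx":0,"wy":0,"wz":-0.12}
    - {"claw":0,"tx":-8.4,"ty":-2.1,"tz":0,"wx":0,"wy":0,"wz":-0.12}
    - {"claw":0,"tx":0,"ty":0,"tz":0,"wx":0,"wy":0,"wz":0}

```text
time_s: 15.6
position: [0.5425, 0.0377, 0.313]
ee_rot: [-3.141, 0.001, 0.764]
contact_force: [0.2, 1.5, 0.2]
opening: 0.0
gripper_force: 0.4
```

```bash
python3 -c "
from h import *
rel()
for n in ('side',):
    im,d=imaging.camera(n)
    cv2.imwrite('pics/%s6.png'%n,im)
    for o in models.cut_out(n,'spin_grip')[:1]:
        P=cloud(n,d,r.state())[o['region']];P=P[P[:,2]>.24]
        print(n,o['confidence'],o['pixel'],np.median(P,0).round(4),np.percentile(P,[3,97],axis=0).round(3).tolist())
def dark(f):
    g=cv2.imread(f)[155:175,265:310].max(2)<60
    n,l,st,c=cv2.connectedComponentsWithStats(g.astype('uint8'));k=1+st[1:,4].argmax()
    return st[k],c[k]+[265,155]
for f in 'side0','side5','side6': print(f,dark('pics/%s.png'%f))
"
```

```text
t 15.6 pos [0.5425 0.0377 0.313 ] rpy [-1.80e+02  1.00e-01  4.38e+01] q1,q6 [ 24.6 109.1] open 0.0 F [0.2 1.5 0.2]
hub in tool xy mm [-21.3  68.5] r 0.0717 ang 116.5
side 0.67 [287.1, 163.6] [0.5226 0.0153 0.2653] [[0.515, 0.011, 0.242], [0.534, 0.024, 0.286]]
side0 (array([ 16,   0,   9,  20, 147], dtype=int32), array([285.19727891, 164.7414966 ]))
side5 (array([ 23,   0,  10,  17, 132], dtype=int32), array([292.15909091, 162.22727273]))
side6 (array([ 17,   0,   9,  20, 159], dtype=int32), array([285.75471698, 163.83018868]))
```

Emit:
apply_moves:
  series:
    - {"claw":0,"tx":12,"ty":0,"tz":0,"wx":0,"wy":0,"wz":0}
    - {"claw":0,"tx":14,"ty":0,"tz":-20,"wx":0,"wy":0,"wz":0}
    - {"claw":0,"tx":0,"ty":0,"tz":-50,"wx":0,"wy":0,"wz":0}
    - {"claw":0,"tx":0,"ty":-60,"tz":0,"wx":0,"wy":0,"wz":0}
    - {"claw":0,"tx":0,"ty":-60,"tz":0,"wx":0,"wy":0,"wz":0}

```text
time_s: 16.32
position: [0.4785, 0.1436, 0.3829]
ee_rot: [-3.141, 0.001, 0.762]
contact_force: [0.3, 1.0, -0.2]
opening: 0.0004
gripper_force: 0.0
```

Emit:
apply_moves:
  series:
    - {"claw":0,"tx":30,"ty":-50,"tz":0,"wx":0,"wy":0,"wz":0}
    - {"claw":0,"tx":40,"ty":-40,"tz":0,"wx":0,"wy":0,"wz":0}
    - {"claw":0,"tx":50,"ty":-30,"tz":0,"wx":0,"wy":0,"wz":0}
    - {"claw":0,"tx":50,"ty":-30,"tz":0,"wx":0,"wy":0,"wz":0}
    - {"claw":0,"tx":0,"ty":0,"tz":0,"wx":0,"wy":0,"wz":0}

```text
time_s: 16.95
position: [0.4979, 0.3724, 0.38]
ee_rot: [3.141, 0.005, 0.766]
contact_force: [-0.6, -1.4, -0.6]
opening: 0.0007
gripper_force: 0.0
```

```bash
python3 -c "
from h import *
rel()
wheel(('top','side'),(.212,.232))
for n in('top','side'):
    im,d=imaging.camera(n);W=cloud(n,d);cv2.imwrite('pics/%s7.png'%n,im)
    for q in('spin_grip','pressed_block_mid','next_block_mid','bush_dish_mid','deburrer_mid'):
        for o in models.cut_out(n,q)[:1]:
            P=W[o['region']];print(n,q,np.round(o['pixel']),np.nanmedian(P,0).round(3))
for n in('top','side'):
    a=cv2.imread('pics/%s0.png'%n)[130:300,220:420];b=cv2.imread('pics/%s7.png'%n)[130:300,220:420]
    globals()[n]=np.hstack([a,b])
cv2.imwrite('pics/cmp7.png',cv2.resize(np.vstack([top,side]),None,fx=1.7,fy=1.7))
"
```

```text
t 16.95 pos [0.4979 0.3724 0.38  ] rpy [180.    0.3  43.9] q1,q6 [54.8 79.1] open 0.0007 F [-0.6 -1.4 -0.6]
hub in tool xy mm [-221.4  340.6] r 0.4062 ang 100.9
top hub [ 0.575  -0.0255] rimz 0.2315 2262 H 151 mean [0.5261 0.024  0.2818] mid [0.5267 0.0235] topz 0.2905 r 0.0688 ang 134.6 134.6
side hub [ 0.5725 -0.0326] rimz 0.232 1104 H 179 mean [0.5232 0.0163 0.2653] mid [0.5246 0.0187] topz 0.2878 r 0.0702 ang 133.0 135.2
top spin_grip [348. 238.] [0.527 0.024 0.284]
top pressed_block_mid [355. 214.] [ 0.596 -0.01   0.047]
top next_block_mid [290. 268.] [0.472 0.144 0.034]
top bush_dish_mid [445. 178.] [ 0.674 -0.228  0.017]
top deburrer_mid [316. 180.] [0.678 0.071 0.018]
side spin_grip [287. 166.] [0.523 0.016 0.262]
side pressed_block_mid [310. 248.] [ 0.553 -0.043  0.054]
side next_block_mid [253. 230.] [0.462 0.131 0.026]
side bush_dish_mid [392. 294.] [ 0.673 -0.223  0.017]
side deburrer_mid [308. 184.] [ 0.564 -0.025  0.224]
```

View pics/cmp7.png

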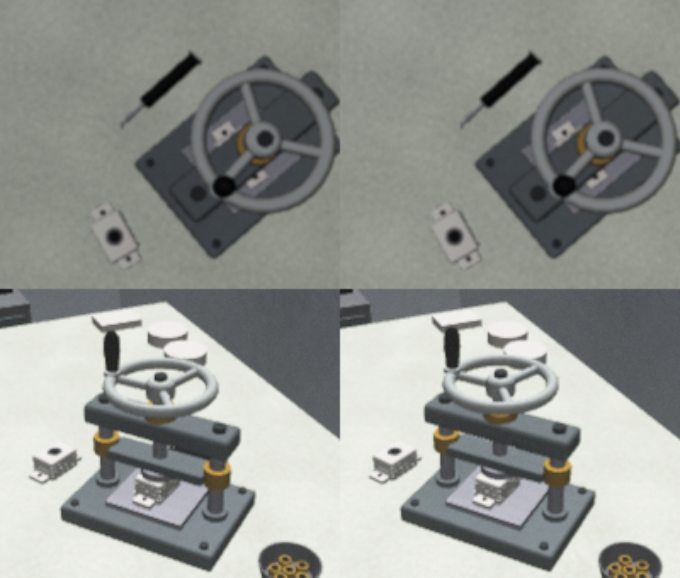

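Before and after match in both views: the handle is back at its start (about 0.8° short) and nothing else has moved. The wheel is about 5 mm higher, so I'm handing in.

```bash
python3 -c "
from h import *
print(r.close_job())"
```

```text
the job is handed in; nothing more can be done
None
```

The handwheel was pushed anticlockwise one full turn, ending about 1° short of its start by the cameras; the wheel and press foot rose about 5 mm, nothing else was disturbed, and the job is handed in.

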